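Close the arcade token jar with the lid that fits

ROBOT

A 6-joint arm with a two-finger parallel gripper is mounted at the origin on the work surface. World frame = base frame: x ahead of the robot, y to its left, z up, the work surface at z = 0. Lengths are in m, angles in degrees, forces in N, time in s.
With the tool pointing down it reaches from about 0.25 to 0.725 m from the base axis. Payload 9.7 kg.
Tool frame: the origin (TCP) lies between the finger pads; the fingertips stand 22 mm ahead of it and the grasp point (between the pads) lies 3 mm ahead of it; z points along the fingers, y is the line along which they close (so a half turn about z gives the same grasp; the last joint's range is limited). The gripper opens to 85 mm and grips with 20 to 120 N. Pads are 22 mm wide; open, the fingers measure 114 mm over their backs; the gripper's body (76 mm by 85 mm) begins 54 mm behind the grasp point. The pads swing forward as they close: fully open they stand 13 mm farther back than shut.
Start: joints at [-74.542, 4.979, 10.078, 95.1, 0, 90], TCP at [0.147, -0.53, 0.253] pointing down, gripper open.
Joint ranges: [-179.16, 179.16], [-48.56, 103.87], [-65.8, 70.77], [-126.05, 130.52], [-82.76, 87.17], [-180, 180]. Speed limits (degrees/s): [127.2, 127.2, 147.25, 180, 180, 180].

INTERFACE

Orientations are given as [roll, pitch, yaw] about the fixed x, y, z axes, in that order (R = Rz(yaw) Ry(pitch) Rx(roll)).
In Python, from workcell import bot, viewer, finder gives the robot as it stands.
- The arm moves only by the tool move_arm, never from a script. Its arguments are lists of equal length, an entry for each row: "offset": the shift along the tool's x, y, z in cm, a list of three; "twist": the turn, a rotation vector about the tool's x, y, z in rad, a list of three; "grip": the opening, from 0 (shut) to 1 (fully open). In form: {"offset": [[x, y, z], ...], "twist": [[ax, ay, az], ...], "grip": [grip, ...]}. A call has 1 to 5 rows; each row shifts and turns the commanded pose from where the row before left it, along the tool's axes as they then stand; what a row does not reach is not made up. A row lasts 1/10 s, in which the tool goes at most 50 mm and 8.59 degrees, less where a joint would pass 70% of its speed; a pose out of reach is approached as far as the arm can. A call is refused whole if a number of a shift passes 5 or a number of a turn 0.15, either way. A call with a gripper value outside its range is refused whole. The fingers move at their own pace and stop on an object; "force" is the grip in N (left out, the last holds). Time passes only in rows, so rows that do not move let the fingers close. It gives the time, the measured TCP pose, the force, the opening and the grip force at its end, in the units of the state.
- bot.get_obs(): the state, without advancing time (a new reading comes with each control period).
- viewer.camera(name): name is "scene" or "top" or "wrist"; returns a dict with "color" (384x512x3 uint8, red, green, blue), "depth" (384x512 float32, m along the optical axis (not along the pixel's ray), 0 where there is no reading), "vfov" (degrees; the focal length in pixels is half the picture's height over the tangent of half this angle, whatever the lens; pixels are square), "cx", "cy" (the principal point, pixels), "position" and "attitude" of the camera in the world; the wrist camera has in their place "tool_from_camera" (4x4, takes a point from camera to tool coordinates, whose origin is the TCP and whose axes are the flange's). Camera axes: x right, y down, z forward; pixel columns grow to the right and rows downward; lengths in m; the calibration is good to about 2 mm. A picture is of the moment at which its call begins: read the wrist's pose just before it.
- bot.job_done(): hands the job in; it is judged then, once.
Trained networks look in a picture, given as the dict that the camera call returned (one of the last four; its "shot" number tells which), for a name from the list of things; names that differ only in an ending like _2 or _b are one class to them, and where a whole thing is asked for, a point or a joint stands for the part that bears it (a point fixed in the world has none). Each returns a list of dicts, best first, with "p" (0 to 1); they miss things now and then, are a little off and sometimes report something else, mostly with a low value. They report only what shows in the picture. A call takes as long as a camera call. They do not tell look-alikes from the thing itself.
- finder.boxes_of(picture, thing): "position" ([column, row] in pixels, amid what is visible of it).
- finder.pinpoint(picture, thing): "position" ([column, row] in pixels: a listed point, or the origin of a listed thing).
The state is a dict: "time": time; "q": joint angles; "qd": joint speeds; "joint_efforts": joint torques, N m; "ee_pos": TCP position; "tcp_rot": TCP orientation; "wrist_force": force on the tool from outside, world axes, zero at the start; "torque": the same for the moment, N m; "opening": finger opening in m; "grasp_force": force on a finger pad.
Only numpy, scipy, OpenCV 4.12 (cv2) and the standard library are available. Lean on these libraries where they do the work, as an engineer would, in place of code of your own. Each camera call takes 0.05 s, during which the arm holds its last target. There are 200 camera calls.

TASK

The black jar of arcade tokens on the games-room counter is open: close it with the one of the three loose lids that fits its neck. Pick the lid up by its fin, lower it straight over the neck with the fin in line with the two gaps between the neck's ledges so that it drops fully down, then turn it clockwise (seen from above) by about 65 degrees until it is fully home, and let go. Leave the other two lids where they are.

Things in the scene. Friction and masses are not known exactly. Their poses are not given: they have to be found in the camera images.
- jar_mouth (a point): centre of the jar's mouth, at its rim, 105 mm above the counter. Fixed black jar, 100 mm across, full of brass tokens; aluminium neck 52 mm across, rim bevelled. 4 to 10 mm below the rim two opposite 120 degree ledges, 70 mm across, with 60 degree gaps between. z up; gap centres at +65 degrees (counter-clockwise from above) from x and opposite. Home: fin along x, within 20 degrees; a stop comes about 10 degrees past x.
- lid_middle_fin (a point): middle of three loose aluminium lids, 90 mm across, right way up; on its flat top a black fin handle 50 x 14 mm, 36 high (lid 59 high in all). Point: on the axis, in the fin, 24 mm above the flat top, 47 above the lid's lower edge: grip here across the 14 mm. x along fin, z up. The one that fits: inside 84 mm, two 8 mm wide lugs in line with the fin, 60 mm apart. Fully down on the jar, the point is 28 mm above the rim (43 if set on the ledges). 0.12 kg.
- lid_small_fin (a point): smallest of three loose aluminium lids, 62 mm across, right way up; on its flat top a black fin handle 50 x 14 mm, 36 high (lid 59 high in all). Point: on the axis, in the fin, 24 mm above the flat top, 47 above the lid's lower edge: grip here across the 14 mm. x along fin, z up. Too small for the ledges.
- lid_large_fin (a point): largest of three loose aluminium lids, 118 mm across, right way up; on its flat top a black fin handle 50 x 14 mm, 36 high (lid 59 high in all). Point: on the axis, in the fin, 24 mm above the flat top, 47 above the lid's lower edge: grip here across the 14 mm. x along fin, z up. Too large, would lie loose.
There are look-alikes about, which are no part of the job. What is shaped like the part that bears lid_middle_fin but blue is not meant.

How it is judged (in metres and radians):
At the end, for the whole second after the job is handed in: The middle-sized lid sits on the jar, centred within 10 mm, level within about 6 degrees, its top resting on the rim (fin point 23 to 33 mm above the rim) and turned home (fin within 23 degrees of the jar's x axis), at rest (horizontal distance between lid_middle_fin and jar_mouth below 0.01 m and z of lid_middle_fin in the frame of jar_mouth between 0.023 and 0.033 m and angle between lid_middle_fin's own z axis and vertical below 0.1 rad and angle between the x axis of lid_middle_fin and the x axis of jar_mouth, either way round below 0.4 rad and linear speed of lid_middle below 0.02 m/s); the robot touches nothing.
It fails at once if the small lid is moved by more than 30 mm (distance of lid_small_fin from where it was at the start of the episode above 0.03 m).
It fails at once if the large lid is moved by more than 30 mm (distance of lid_large_fin from where it was at the start of the episode above 0.03 m).
It also fails if it takes over 45 s, if anything falls off the work surface, if the arm or the gripper's body presses on something with over 40 N, if the wrist force passes 120 N, or if a joint passes its speed limit or range.

## Working session

There is one attempt and no reset: what is moved stays moved. The work goes in short steps, Python scripts to look and compute and a tool call to move; the robot and the scene stay as the last step left them, time stands still between calls to the robot, and variables do not carry over. Pictures are saved under pics/ and viewed, at most 10 in all, crops included, and the job is handed in when it is done.

Besides the shell and the picture viewer there is one more tool, called after "Emit:" in YAML: its name, and indented under it one key for each argument. move_arm: Moves the arm, as the interface text tells. Its arguments: {"type":"object","properties":{"offset":{"type":"array","items":{"type":"array","items":{"type":"number"}}},"twist":{"type":"array","items":{"type":"array","items":{"type":"number"}}},"grip":{"type":"array","items":{"type":"number"}},"force":{"type":"number"}},"required":["offset","twist","grip"]}

```bash
mkdir -p pics; cat > h.py <<'E'
import numpy as np, cv2
from scipy.spatial.transform import Rotation as R
from workcell import bot, viewer, finder
def cam(name):
    o=bot.get_obs(); c=viewer.camera(name)
    f=c["color"].shape[0]/2/np.tan(np.radians(c["vfov"])/2)
    if name=="wrist":
        T=np.eye(4); T[:3,:3]=R.from_euler('xyz',o["tcp_rot"],degrees=True).as_matrix(); T[:3,3]=o["ee_pos"]
        T=T@np.array(c["tool_from_camera"])
    else:
        T=np.eye(4); a=np.array(c["attitude"],float)
        T[:3,:3]=a if a.shape==(3,3) else R.from_euler('xyz',a,degrees=True).as_matrix(); T[:3,3]=c["position"]
    c["T"]=T; c["f"]=f; return c
def ray(c,p):
    d=np.array([(p[0]-c["cx"])/c["f"],(p[1]-c["cy"])/c["f"],1.0]); return c["T"][:3,3],c["T"][:3,:3]@d
def at_z(c,p,z):
    o,d=ray(c,p); return o+d*(z-o[2])/d[2]
def at_depth(c,p):
    o,d=ray(c,p); return o+d*c["depth"][int(round(p[1])),int(round(p[0]))]
def cloud(c):
    v,u=np.mgrid[:384,:512]; D=c["depth"]
    P=np.stack([(u-c["cx"])/c["f"]*D,(v-c["cy"])/c["f"]*D,D],-1)
    P=P@c["T"][:3,:3].T+c["T"][:3,3]; P[D==0]=np.nan; return P
def save(c,n): cv2.imwrite("pics/"+n,c["color"][:,:,::-1])
E
cat > a.py <<'E'
from h import *
for n in ("top","scene"):
    c=cam(n); save(c,n+"1.png"); print(n,c["position"],c["attitude"],c["vfov"])
    for t,z in (("jar_mouth",.105),("lid_middle_fin",.047),("lid_small_fin",.047),("lid_large_fin",.047)):
        for r in finder.pinpoint(c,t)[:4]:
            print(t,round(r["p"],2),np.round(r["position"]),at_z(c,r["position"],z).round(3),at_depth(c,r["position"]).round(3))
print(bot.get_obs())
E
python3 a.py
```

```text
top [0.47532297 0.06731571 1.00353568] [-171.91212977   -1.79168672  -91.1043454 ] 51.07435882377803
jar_mouth 0.9 [168. 208.] [0.572 0.234 0.105] [0.572 0.234 0.103]
lid_middle_fin 0.88 [303. 136.] [ 0.752 -0.085  0.047] [ 0.75  -0.084  0.054]
lid_middle_fin 0.76 [308. 187.] [ 0.625 -0.092  0.047] [ 0.627 -0.094  0.035]
lid_large_fin 0.66 [268. 243.] [0.491 0.007 0.047] [0.491 0.007 0.058]
scene [ 1.16856636 -0.0373797   0.82418499] [-141.78955401   -0.70589318   83.95239095] 55.37109718402009
jar_mouth 0.97 [339. 174.] [0.567 0.244 0.105] [0.565 0.245 0.103]
jar_mouth 0.66 [206. 215.] [ 0.665 -0.103  0.105] [ 0.633 -0.107  0.06 ]
lid_middle_fin 0.94 [273. 225.] [0.669 0.058 0.047] [0.674 0.057 0.056]
lid_middle_fin 0.77 [205. 214.] [ 0.618 -0.111  0.047] [ 0.601 -0.114  0.023]
lid_middle_fin 0.61 [218. 261.] [ 0.757 -0.082  0.047] [ 0.764 -0.081  0.06 ]
lid_small_fin 0.86 [161. 183.] [ 0.505 -0.228  0.047] [ 0.509 -0.227  0.052]
lid_large_fin 0.69 [245. 175.] [0.497 0.002 0.047] [0.498 0.002 0.048]
{'time': 0.5, 'q': array([-7.45425752e+01,  4.97928734e+00,  1.00761368e+01,  9.50991660e+01,
       -1.43243670e-03,  9.00007322e+01]), 'qd': array([ 0.026788  , -0.00937916, -0.02724032, -0.08870456,  0.01630514,
       -0.08542007]), 'joint_efforts': array([ 9.10828185e-04, -5.19646239e+01,  4.64545119e+01,  1.80449584e-03,
       -5.27471443e-06,  2.32682942e-05]), 'ee_pos': array([ 0.14657768, -0.53009591,  0.25326181]), 'tcp_rot': array([-1.79997683e+02,  1.43246630e-03,  1.54566927e+01]), 'wrist_force': array([ 0.46797343, -0.76396394,  0.35088659]), 'torque': array([-0.01307823, -0.04198515,  0.05222862]), 'grasp_force': 0.0, 'opening': 0.08517006928416586}
```

```bash
ls pics
```

```text
scene1.png
top1.png
```

View pics/top1.png

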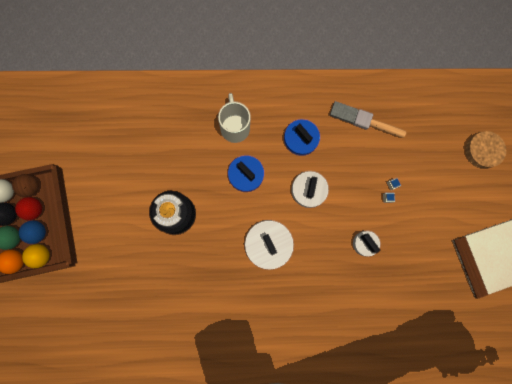

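View pics/scene1.png

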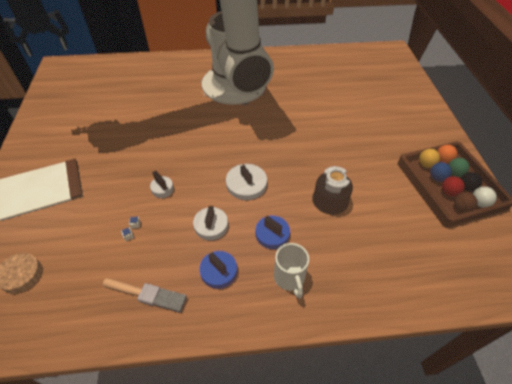

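Top view: aluminium middle lid at pixel (310,188), blue look-alikes at (302,137) and (246,173), large lid (269,245), small (368,243), and the jar (168,210) with its ledges left and lower right. Next I'll fit the fin and ledges from depth.

```bash
cat > b.py <<'E'
from h import *
for n in ("top","scene"):
    c=cam(n); P=cloud(c)
    def near(x,y,r,z0,z1):
        m=(np.hypot(P[...,0]-x,P[...,1]-y)<r)&(P[...,2]>z0)&(P[...,2]<z1); return P[m]
    f=near(.622,-.10,.045,.042,.08); l=near(.622,-.10,.06,.012,.032)
    for nm,q in (("fin",f),("top",l)):
        if len(q)<5: print(n,nm,len(q)); continue
        (cx,cy),(w,h),a=cv2.minAreaRect((q[:,:2]*1000).astype(np.float32)); ev=np.linalg.eigh(np.cov(q[:,:2].T))[1][:,1]
        print(n,nm,len(q),cx,cy,w,h,a,np.degrees(np.arctan2(ev[1],ev[0])),q[:,2].max(),np.median(q[:,2]))
    q=near(.57,.238,.05,.09,.115)
    (cx,cy),r=cv2.minEnclosingCircle((q[:,:2]*1000).astype(np.float32)); print("jar",len(q),cx,cy,r,np.median(q[:,2]))
E
python3 b.py
```

```text
top fin 139 623.6072998046875 -101.31482696533203 14.649526596069336 49.67777633666992 76.17798614501953 165.48337158116502 0.06343632093216256 0.05784518707966446
top top 866 623.8793334960938 -101.17526245117188 87.91751861572266 88.81300354003906 25.465961456298828 89.79671392023698 0.03056104981005081 0.022331649544439447
jar 672 568.7232055664062 235.85145568847656 35.27457809448242 0.1005400448767495
scene fin 126 624.5086669921875 -100.28374481201172 14.147137641906738 50.91033935546875 76.0261459350586 165.18461552084267 0.06194739569146257 0.05851532785140967
scene top 696 625.4119262695312 -100.06306457519531 88.70269775390625 88.13400268554688 81.32543182373047 86.2231615889645 0.031772644628733415 0.023345629842011384
jar 436 568.0242309570312 235.3994140625 37.19428634643555 0.10116201961011828
```

```bash
cat > j.py <<'E'
from h import *
J=np.array([.5683,.2356])
for n in ("top","scene"):
    c=cam(n); P=cloud(c); d=P[...,:2]-J; r=np.hypot(d[...,0],d[...,1])
    m=(r>.027)&(r<.034); a=np.degrees(np.arctan2(d[...,1],d[...,0]))[m]; z=P[...,2][m]; br=c["color"][m].mean(1)
    for k in range(-180,180,15):
        s=(a>=k)&(a<k+15); print(k,s.sum(),np.nanmedian(z[s]).round(3) if s.any() else '',br[s].mean().round() if s.any() else '',end=' | ')
    s=(z>.092)&(z<.102)
    print(n,"mean ledge dir",np.degrees(np.angle(np.exp(2j*np.radians(a[s])).mean()))/2)
    s=br>120; print("bright dir",np.degrees(np.angle(np.exp(2j*np.radians(a[s])).mean()))/2)
    if n=="top": cv2.imwrite("pics/jar.png",cv2.resize(c["color"][170:250,125:211,::-1],None,fx=6,fy=6,interpolation=cv2.INTER_CUBIC))
E
python3 j.py
```

```text
-180 15 0.101 181.0 | -165 16 0.1 157.0 | -150 15 0.1 163.0 | -135 15 0.099 149.0 | -120 11 0.075 56.0 | -105 12 0.075 34.0 | -90 10 0.075 34.0 | -75 18 0.078 73.0 | -60 10 0.1 193.0 | -45 11 0.1 198.0 | -30 10 0.1 198.0 | -15 12 0.1 197.0 | 0 12 0.101 195.0 | 15 11 0.101 195.0 | 30 10 0.1 195.0 | 45 10 0.101 184.0 | 60 3 0.076 70.0 | 75 4 0.077 55.0 | 90 5 0.075 53.0 | 105 4 0.1 151.0 | 120 11 0.1 188.0 | 135 13 0.101 190.0 | 150 11 0.1 188.0 | 165 10 0.1 190.0 | top mean ledge dir -2.5961512898495065
bright dir -1.7107727776120467
-180 6 0.102 174.0 | -165 5 0.102 167.0 | -150 10 0.1 139.0 | -135 10 0.098 116.0 | -120 9 0.076 67.0 | -105 5 0.078 58.0 | -90 8 0.076 58.0 | -75 4 0.079 86.0 | -60 14 0.096 129.0 | -45 17 0.099 140.0 | -30 16 0.093 138.0 | -15 11 0.1 167.0 | 0 5 0.102 188.0 | 15 11 0.101 141.0 | 30 12 0.088 124.0 | 45 13 0.1 129.0 | 60 1 0.076 126.0 | 75 0   | 90 0   | 105 3 0.102 166.0 | 120 4 0.102 183.0 | 135 5 0.102 176.0 | 150 4 0.101 175.0 | 165 6 0.102 173.0 | scene mean ledge dir -2.5929911094988043
bright dir -1.357851217524833
```

View pics/jar.png

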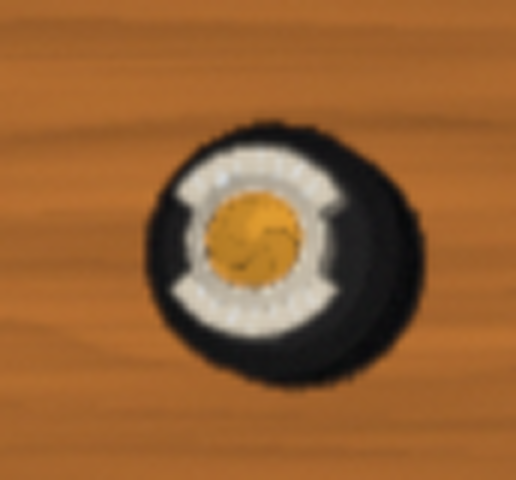

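Emit:
move_arm:
  offset:
    - [0,0,0]
    - [0,0,0]
    - [0,0,0]
    - [0,0,0]
  twist:
    - [0,0,0.13]
    - [0,0,0.13]
    - [0,0,0.13]
    - [0,0,0.137]
  grip: [1,1,1,1]

```text
time: 1.1
ee_pos: [0.1466, -0.5301, 0.2533]
tcp_rot: [-180.0, -0.0, -15.0]
wrist_force: [0.1, 0.4, 0.5]
opening: 0.0854
grasp_force: 0.0
```

The gaps look left and right in the crop, at about +86.5° in world yaw, so jar x is about 21.5°. Moving over the middle lid.

Emit:
move_arm:
  offset:
    - [2.69,-4.14,0]
    - [2.69,-4.14,0]
    - [2.69,-4.14,0]
    - [2.69,-4.14,0]
    - [2.69,-4.14,0]
  twist:
    - [0,0,0]
    - [0,0,0]
    - [0,0,0]
    - [0,0,0]
    - [0,0,0]
  grip: [1,1,1,1,1]

```text
time: 1.6
ee_pos: [0.3304, -0.3626, 0.2535]
tcp_rot: [180.0, -0.0, -14.8]
wrist_force: [0.6, -0.7, -0.0]
opening: 0.0853
grasp_force: 0.0
```

Emit:
move_arm:
  offset:
    - [2.69,-4.14,0]
    - [2.69,-4.14,0]
    - [2.69,-4.14,0]
    - [2.69,-4.14,0]
    - [2.69,-4.14,0]
  twist:
    - [0,0,0]
    - [0,0,0]
    - [0,0,0]
    - [0,0,0]
    - [0,0,0]
  grip: [1,1,1,1,1]

```text
time: 2.1
ee_pos: [0.5133, -0.1964, 0.2535]
tcp_rot: [180.0, -0.0, -14.7]
wrist_force: [0.2, -0.7, 0.4]
opening: 0.0853
grasp_force: 0.0
```

Emit:
move_arm:
  offset:
    - [2.69,-4.14,0]
    - [2.69,-4.14,0]
    - [2.69,-4.14,0]
    - [0,0,0]
  twist:
    - [0,0,0]
    - [0,0,0]
    - [0,0,0]
    - [0,0,0]
  grip: [1,1,1,1]

```text
time: 2.5
ee_pos: [0.6177, -0.1231, 0.2514]
tcp_rot: [-178.8, 0.1, -11.7]
wrist_force: [0.0, -0.4, -0.8]
opening: 0.0854
grasp_force: 0.0
```

```bash
cat > w.py <<'E'
from h import *
o=bot.get_obs(); print(o["q"].round(1),o["ee_pos"].round(4),o["tcp_rot"].round(2))
c=cam("wrist"); save(c,"w1.png"); P=cloud(c)
m=(np.hypot(P[...,0]-.624,P[...,1]+.101)<.04)&(P[...,2]>.045)&(P[...,2]<.08); q=P[m]; print(len(q))
if len(q)>5:
    ev=np.linalg.eigh(np.cov(q[:,:2].T))[1][:,1]; print(cv2.minAreaRect((q[:,:2]*1000).astype(np.float32)),np.degrees(np.arctan2(ev[1],ev[0])),q[:,2].max())
for r in finder.pinpoint(c,"lid_middle_fin"): print(r["p"],r["position"],at_z(c,r["position"],.047))
E
python3 w.py
```

```text
[-11.8  16.5  23.2  96.8   1.2 179.9] [ 0.6177 -0.1231  0.2514] [-1.7876e+02  1.3000e-01 -1.1730e+01]
698
((622.37744140625, -100.75799560546875), (14.086430549621582, 50.48640823364258), 76.15502166748047) 165.83008114018656 0.06189326520943039
0.83 [182.4, 30.6] [ 0.75691799 -0.08412991  0.047     ]
0.64 [233.7, 163.2] [ 0.6232524 -0.1034551  0.047    ]
0.64 [76.3, 154.8] [0.66528349 0.05884991 0.047     ]
```

Emit:
move_arm:
  offset:
    - [0,0,0]
    - [0,0,0]
    - [0,0,0]
    - [0,0,0]
    - [0,0,0]
  twist:
    - [0,0,-0.148]
    - [0,0,-0.148]
    - [0,0,-0.148]
    - [0,0,-0.148]
    - [0,0,-0.148]
  grip: [1,1,1,1,1]

```text
time: 3.1
ee_pos: [0.6139, -0.1264, 0.2545]
tcp_rot: [-179.2, -0.8, 30.7]
wrist_force: [-0.2, -0.3, -0.1]
opening: 0.0853
grasp_force: 0.0
```

Emit:
move_arm:
  offset:
    - [0,0,0]
    - [0,0,0]
    - [0,0,0]
    - [0,0,0]
    - [0,0,0]
  twist:
    - [0,0,-0.148]
    - [0,0,-0.148]
    - [0,0,-0.148]
    - [0,0,-0.148]
    - [0,0,-0.148]
  grip: [0.8,0.8,0.8,0.8,0.8]

```text
time: 3.6
ee_pos: [0.6139, -0.1265, 0.2545]
tcp_rot: [-179.9, -1.2, 73.1]
wrist_force: [-0.3, 0.2, 0.2]
opening: 0.0686
grasp_force: 0.0
```

Emit:
move_arm:
  offset:
    - [0,0,0]
    - [0,0,0]
    - [0,0,0]
    - [0,0,0]
    - [0,0,0]
  twist:
    - [0,0,-0.148]
    - [0,0,-0.148]
    - [0,0,-0.148]
    - [0,0,-0.148]
    - [0,0,-0.148]
  grip: [0.6,0.6,0.6,0.6,0.6]

```text
time: 4.1
ee_pos: [0.6139, -0.1265, 0.2545]
tcp_rot: [179.3, -0.9, 115.5]
wrist_force: [-0.6, 0.2, 0.1]
opening: 0.0514
grasp_force: 0.0
```

Emit:
move_arm:
  offset:
    - [0,0,0]
    - [0,0,0]
    - [0,0,0]
    - [0,0,0]
    - [0,0,0]
  twist:
    - [0,0,-0.148]
    - [0,0,-0.148]
    - [0,0,-0.148]
    - [0,0,-0.148]
    - [0,0,-0.148]
  grip: [0.6,0.6,0.6,0.6,0.6]

```text
time: 4.6
ee_pos: [0.6139, -0.1264, 0.2545]
tcp_rot: [178.8, -0.2, 157.9]
wrist_force: [0.5, -0.7, 0.2]
opening: 0.0511
grasp_force: 0.0
```

```bash
cat > go.py <<'E'
# usage: go.py x y z yaw : offset (cm) and twist (rad) in tool axes to a tool-down pose
import sys; from h import *
x,y,z,w=map(float,sys.argv[1:]); o=bot.get_obs()
A=R.from_euler('xyz',o["tcp_rot"],degrees=True); B=R.from_euler('xyz',[180,0,w],degrees=True)
print("offset cm",(A.inv().apply(np.array([x,y,z])-o["ee_pos"])*100).round(2),"in target axes",(B.inv().apply(np.array([x,y,z])-o["ee_pos"])*100).round(2),"twist",(A.inv()*B).as_rotvec().round(4))
print(o["time"],o["q"].round(1),o["ee_pos"].round(4),o["tcp_rot"].round(2),o["wrist_force"].round(1),o["opening"],o["grasp_force"])
E
python3 go.py .6235 -.101 .10 165.5
```

```text
offset cm [ 0.02  2.4  15.5 ] in target axes [-0.29  2.7  15.45] twist [ 0.0205 -0.0016 -0.1331]
4.6 [-12.1  16.   22.9  96.8   1.2  10. ] [ 0.6139 -0.1264  0.2545] [ 1.7884e+02 -1.7000e-01  1.5787e+02] [ 0.5 -0.7  0.2] 0.05106630429261189 0.0
```

Emit:
move_arm:
  offset:
    - [0,0,0]
    - [-0.07,0.68,3.86]
    - [-0.07,0.68,3.86]
    - [-0.07,0.67,3.86]
    - [-0.07,0.67,3.86]
  twist:
    - [0.0205,-0.0016,-0.1331]
    - [0,0,0]
    - [0,0,0]
    - [0,0,0]
    - [0,0,0]
  grip: [0.6,0.6,0.6,0.6,0.6]

```text
time: 5.1
ee_pos: [0.6235, -0.1008, 0.0987]
tcp_rot: [180.0, 0.0, 165.1]
wrist_force: [-0.1, -0.9, -0.7]
opening: 0.0513
grasp_force: 0.0
```

```bash
python3 go.py .6235 -.101 .052 165.5; python3 - <<'E'
from h import *
c=cam("wrist"); save(c,"w2.png")
P=cloud(c)
m=(np.hypot(P[...,0]-.624,P[...,1]+.101)<.04)&(P[...,2]>.045)&(P[...,2]<.07); q=P[m]; print(len(q))
if len(q)>5: print(cv2.minAreaRect((q[:,:2]*1000).astype(np.float32)),q[:,2].max())
E
```

```text
offset cm [-0.   -0.02  4.67] in target axes [-0.01 -0.02  4.67] twist [ 0.0001  0.0003 -0.0062]
5.1 [-9.2 15.8  5.4 79.6  0.   5.7] [ 0.6235 -0.1008  0.0987] [1.8000e+02 2.0000e-02 1.6514e+02] [-0.1 -0.9 -0.7] 0.05127247308649383 0.0
2134
((622.6846313476562, -101.29389953613281), (14.042587280273438, 50.37305450439453), 75.94032287597656) 0.06126880226268888
```

View pics/w2.png

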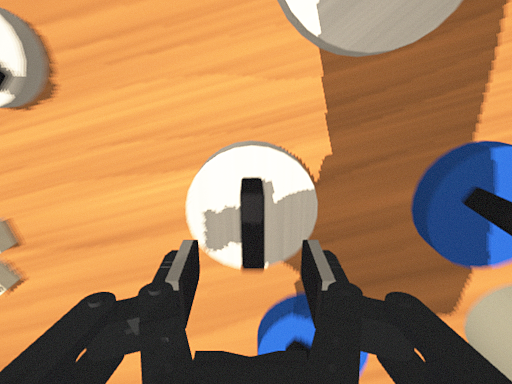

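The wrist view shows the aluminium lid at (252,205), with its fin upright between the open fingers and aligned with them. Descending and gripping.

Emit:
move_arm:
  offset:
    - [0.03,0,2.3]
    - [0.03,0,2.3]
    - [0,0,0.1]
    - [0,0,0]
    - [0,0,0]
  twist:
    - [0,0,-0.01]
    - [0,0,0]
    - [0,0,0]
    - [0,0,0]
    - [0,0,0]
  grip: [0.6,0.6,0.6,0.3,0]
  force: 70

```text
time: 5.65
ee_pos: [0.6244, -0.1004, 0.0545]
tcp_rot: [180.0, 0.1, 165.8]
wrist_force: [0.1, -0.6, -0.1]
opening: 0.0228
grasp_force: 0.0
```

Emit:
move_arm:
  offset:
    - [0,0,0]
    - [0,0,0]
    - [0,0,0]
    - [0,0,0]
  twist:
    - [0,0,0]
    - [0,0,0]
    - [0,0,0]
    - [0,0,0]
  grip: [0,0,0,0]

```text
time: 6.05
ee_pos: [0.6247, -0.1002, 0.0545]
tcp_rot: [180.0, 0.1, 165.8]
wrist_force: [-1.1, -1.4, 7.1]
opening: 0.0127
grasp_force: 69.2
```

Emit:
move_arm:
  offset:
    - [0,0,-2]
    - [0,0,-4]
    - [0,0,-4]
    - [0,0,-4]
    - [0,0,-3]
  twist:
    - [0,0,0]
    - [0,0,0]
    - [0,0,0]
    - [0,0,0]
    - [0,0,0]
  grip: [0,0,0,0,0]

```text
time: 6.55
ee_pos: [0.6241, -0.0999, 0.226]
tcp_rot: [180.0, 0.1, 165.8]
wrist_force: [0.6, -0.6, -1.5]
opening: 0.0128
grasp_force: 68.2
```

```bash
python3 go.py .5685 .2356 .22 266.5; python3 - <<'E'
from h import *
for n in ("scene","top"):
    c=cam(n); P=cloud(c); e=bot.get_obs()["ee_pos"]
    m=(np.hypot(P[...,0]-e[0],P[...,1]-e[1])<.06)&(P[...,2]>e[2]-.07)&(P[...,2]<e[2]-.025); q=P[m]
    if n=="scene": save(c,"s2.png")
    print(n,e,len(q)); 
    if len(q): print(q.min(0),q.max(0))
E
```

```text
offset cm [13.61 31.17  0.59] in target axes [-33.15   7.6    0.6 ] twist [-1.6000e-03  2.0000e-03 -1.7572e+00]
6.55 [-9.1 16.  19.7 93.6  0.   5.1] [ 0.6241 -0.0999  0.226 ] [1.7997e+02 1.3000e-01 1.6582e+02] [ 0.6 -0.6 -1.5] 0.012775360510086679 68.18749666213989
scene [ 0.6249717  -0.10006146  0.23083868] 879
[ 0.58913238 -0.14480515  0.17165482] [ 0.66956832 -0.05544156  0.20578467]
top [ 0.6252588  -0.10011977  0.2282949 ] 690
[ 0.57983386 -0.14169176  0.17566206] [ 0.64230449 -0.05639143  0.2030292 ]
```

View pics/s2.png

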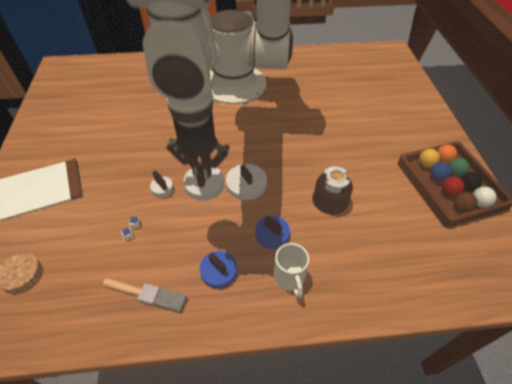

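Scene view: the lid hangs level in the gripper at (204,183), and the other lids haven't moved. Carrying it over the jar.

Emit:
move_arm:
  offset:
    - [1.7,3.9,0]
    - [1.7,3.9,0]
    - [1.7,3.9,0]
    - [1.7,3.9,0]
    - [1.7,3.9,0]
  twist:
    - [0,0,0]
    - [0,0,0]
    - [0,0,0]
    - [0,0,0]
    - [0,0,0]
  grip: [0,0,0,0,0]

```text
time: 7.15
ee_pos: [0.5886, 0.1115, 0.222]
tcp_rot: [180.0, -0.1, 165.8]
wrist_force: [0.0, 0.5, -0.4]
opening: 0.013
grasp_force: 68.3
```

Emit:
move_arm:
  offset:
    - [1.7,3.9,0]
    - [1.7,3.9,0]
    - [1.7,3.9,0]
    - [0,0,0]
    - [0,0,0]
  twist:
    - [0,0,0]
    - [0,0,0]
    - [0,0,0]
    - [0,0,-0.146]
    - [0,0,-0.146]
  grip: [0,0,0,0,0]

```text
time: 7.65
ee_pos: [0.5678, 0.2374, 0.2217]
tcp_rot: [180.0, -0.1, -177.0]
wrist_force: [-0.3, -0.5, -1.1]
opening: 0.0126
grasp_force: 68.4
```

Emit:
move_arm:
  offset:
    - [0,0,0]
    - [0,0,0]
    - [0,0,0]
    - [0,0,0]
    - [0,0,0]
  twist:
    - [0,0,-0.146]
    - [0,0,-0.146]
    - [0,0,-0.146]
    - [0,0,-0.146]
    - [0,0,-0.146]
  grip: [0,0,0,0,0]

```text
time: 8.15
ee_pos: [0.5683, 0.2358, 0.2219]
tcp_rot: [179.9, -0.1, -135.3]
wrist_force: [-0.1, -0.1, -1.3]
opening: 0.0127
grasp_force: 68.4
```

Emit:
move_arm:
  offset:
    - [0,0,0]
    - [0,0,0]
    - [0,0,0]
    - [0,0,0]
    - [0,0,0]
  twist:
    - [0,0,-0.146]
    - [0,0,-0.146]
    - [0,0,-0.146]
    - [0,0,-0.146]
    - [0,0,-0.146]
  grip: [0,0,0,0,0]

```text
time: 8.65
ee_pos: [0.5683, 0.2358, 0.2219]
tcp_rot: [179.9, 0.0, -93.5]
wrist_force: [-0.4, -0.6, -1.3]
opening: 0.0125
grasp_force: 68.4
```

```bash
python3 go.py .5685 .2356 .18 266.5; python3 - <<'E'
from h import *
for n in ("scene","top"):
    c=cam(n); P=cloud(c); e=bot.get_obs()["ee_pos"]
    m=(np.hypot(P[...,0]-e[0],P[...,1]-e[1])<.06)&(P[...,2]>e[2]-.035)&(P[...,2]<e[2]-.027); q=P[m]
    print(n,e.round(4),len(q),q.min(0).round(4),q.max(0).round(4),cv2.minEnclosingCircle((q[:,:2]*1000).astype(np.float32)))
    # level: plane fit of flat top
    A=np.c_[q[:,:2]-e[:2],np.ones(len(q))]; print("slope",np.linalg.lstsq(A,q[:,2],rcond=None)[0].round(3))
E
```

```text
offset cm [ 0.02 -0.03  4.19] in target axes [ 0.02 -0.02  4.19] twist [0.0016 0.0001 0.0008]
8.65 [ 22.5  13.7  16.4  92.8   0.  -64. ] [0.5683 0.2358 0.2219] [ 1.7991e+02  1.0000e-02 -9.3450e+01] [-0.4 -0.6 -1.3] 0.012547321456772944 68.40311765670776
scene [0.5683 0.2359 0.2219] 527 [0.5253 0.1901 0.1872] [0.6149 0.2796 0.1943] ((569.7186279296875, 234.287109375), 45.51403045654297)
slope [-0.006 -0.001  0.191]
top [0.5683 0.2359 0.222 ] 598 [0.5249 0.1891 0.187 ] [0.6103 0.2389 0.1937] ((567.5842895507812, 229.14358520507812), 43.50543212890625)
slope [-0.002 -0.002  0.19 ]
```

Emit:
move_arm:
  offset:
    - [-0.06,0.1,2.5]
    - [0,0,2.5]
    - [0,0,0.5]
    - [0,0,0.4]
    - [0,0,0.4]
  twist:
    - [0,0,0]
    - [0,0,0]
    - [0,0,0]
    - [0,0,0]
    - [0,0,0]
  grip: [0,0,0,0,0]

```text
time: 9.25
ee_pos: [0.5678, 0.2367, 0.1603]
tcp_rot: [-180.0, 0.1, -93.9]
wrist_force: [-0.1, -0.1, -0.3]
opening: 0.013
grasp_force: 68.5
```

Emit:
move_arm:
  offset:
    - [0,0,0.3]
    - [0,0,0.3]
    - [0,0,0.3]
    - [0,0,0.2]
    - [0,0,0]
  twist:
    - [0,0,0]
    - [0,0,0]
    - [0,0,0]
    - [0,0,0]
    - [0,0,0]
  grip: [0,0,0,0,0]

```text
time: 9.75
ee_pos: [0.5674, 0.2366, 0.1481]
tcp_rot: [179.9, 0.0, -93.8]
wrist_force: [-1.0, -0.1, -0.7]
opening: 0.0129
grasp_force: 68.5
```

Emit:
move_arm:
  offset:
    - [0,0,0.2]
    - [0,0,0.2]
    - [0,0,0.2]
    - [0,0,0.1]
    - [0,0,0]
  twist:
    - [0,0,0]
    - [0,0,0]
    - [0,0,0]
    - [0,0,0]
    - [0,0,0]
  grip: [0,0,0,0,0]

```text
time: 10.25
ee_pos: [0.5674, 0.2366, 0.1412]
tcp_rot: [179.9, 0.0, -93.8]
wrist_force: [-0.5, -0.3, -0.3]
opening: 0.0129
grasp_force: 68.5
```

Emit:
move_arm:
  offset:
    - [0,0,0.1]
    - [0,0,0.1]
    - [0,0,0]
  twist:
    - [0,0,0]
    - [0,0,0]
    - [0,0,0]
  grip: [0,0,0]

```text
time: 10.55
ee_pos: [0.5676, 0.2367, 0.1404]
tcp_rot: [180.0, 0.1, -93.8]
wrist_force: [-1.9, -0.9, 4.6]
opening: 0.013
grasp_force: 69.4
```

The lid is fully down, with contact at the expected height. Turning clockwise.

Emit:
move_arm:
  offset:
    - [0,0,0]
    - [0,0,0]
    - [0,0,0]
    - [0,0,0]
    - [0,0,0]
  twist:
    - [0,0,0.11]
    - [0,0,0.11]
    - [0,0,0.11]
    - [0,0,0.11]
    - [0,0,0.11]
  grip: [0,0,0,0,0]

```text
time: 11.05
ee_pos: [0.5679, 0.2368, 0.1404]
tcp_rot: [180.0, 0.1, -125.6]
wrist_force: [-0.8, 0.2, 4.8]
opening: 0.0131
grasp_force: 69.2
```

```bash
python3 go.py .5676 .2367 .14 201.5; python3 -c "
from h import *
print(bot.get_obs()['torque'])"
```

```text
offset cm [0.03 0.01 0.04] in target axes [ 0.03 -0.    0.04] twist [5.000e-04 1.400e-03 5.749e-01]
11.05 [ 22.6  13.1   6.7  83.6   0.  -31.8] [0.5679 0.2368 0.1404] [ 1.7999e+02  8.0000e-02 -1.2556e+02] [-0.8  0.2  4.8] 0.01305556754422058 69.18456673622131
[0.03249728 0.01240531 0.08781037]
```

Emit:
move_arm:
  offset:
    - [0,0,0]
    - [0,0,0]
    - [0,0,0]
    - [0,0,0]
    - [0,0,0]
  twist:
    - [0,0,0.12]
    - [0,0,0.12]
    - [0,0,0.12]
    - [0,0,0.12]
    - [0,0,0.1]
  grip: [0,0,0,0,0]

```text
time: 11.55
ee_pos: [0.5679, 0.2368, 0.1404]
tcp_rot: [180.0, 0.1, -158.8]
wrist_force: [-0.9, 0.1, 3.4]
opening: 0.0129
grasp_force: 69.2
```

```bash
cat > l.py <<'E'
from h import *
o=bot.get_obs(); print(o['torque'],o['tcp_rot'],o['ee_pos'])
for n in ("scene","top"):
    c=cam(n); P=cloud(c); x,y=.568,.236
    for a,b in ((.107,.115),(.125,.15)):
        m=(np.hypot(P[...,0]-x,P[...,1]-y)<.05)&(P[...,2]>a)&(P[...,2]<b); q=P[m]
        if len(q)>9:
            ev=np.linalg.eigh(np.cov(q[:,:2].T))[1][:,1]
            print(n,len(q),np.median(q[:,2]),cv2.minEnclosingCircle((q[:,:2]*1000).astype(np.float32)),"dir",np.degrees(np.arctan2(ev[1],ev[0])),q[:,2].max())
            A=np.c_[q[:,:2]-[x,y],np.ones(len(q))]; print("slope",np.linalg.lstsq(A,q[:,2],rcond=None)[0].round(3))
E
python3 l.py
```

```text
[ 0.00645059 -0.02842793  0.10162311] [ 1.79951024e+02  6.93887174e-02 -1.58810104e+02] [0.56791408 0.23684499 0.14035985]
scene 468 0.10932441599061082 ((568.3804321289062, 235.68223571777344), 45.033111572265625) dir 69.14751039723016 0.11459690583439142
slope [0.002 0.004 0.109]
scene 140 0.1402376326877377 ((572.42578125, 236.9424285888672), 21.817644119262695) dir 77.96109158313347 0.14961351072969542
slope [-0.269  0.18   0.143]
top 243 0.10845541240428813 ((566.6263427734375, 227.1215057373047), 43.60622024536133) dir 157.52183957029726 0.11232084861726699
slope [0.    0.002 0.109]
top 37 0.14180464600706733 ((557.5693359375, 221.78079223632812), 15.377301216125488) dir 159.49049108316675 0.1471285037838418
slope [-0.041  0.376  0.143]
```

Home: fin at 21°, lid top level at 0.109 m and centred. Letting go and retreating straight up.

Emit:
move_arm:
  offset:
    - [0,0,0]
    - [0,0,0]
    - [0,0,0]
    - [0,0,0]
    - [0,0,-1]
  twist:
    - [0,0,0]
    - [0,0,0]
    - [0,0,0]
    - [0,0,0]
    - [0,0,0]
  grip: [0.5,0.5,0.5,0.5,0.5]

```text
time: 12.15
ee_pos: [0.5668, 0.2363, 0.1482]
tcp_rot: [180.0, -0.2, -158.5]
wrist_force: [0.2, -0.2, -0.5]
opening: 0.043
grasp_force: 0.0
```

Emit:
move_arm:
  offset:
    - [0,0,-3]
    - [0,0,-4]
    - [0,0,-4]
    - [0,0,-4]
    - [0,0,0]
  twist:
    - [0,0,0]
    - [0,0,0]
    - [0,0,0]
    - [0,0,0]
    - [0,0,0]
  grip: [0.5,0.5,0.5,0.5,0.5]

```text
time: 12.65
ee_pos: [0.5683, 0.2368, 0.3065]
tcp_rot: [179.9, 0.5, -158.5]
wrist_force: [1.1, 0.7, 0.7]
opening: 0.0425
grasp_force: 0.0
```

```bash
python3 l.py; python3 -c "
from h import *
c=cam('wrist');save(c,'w3.png')"
```

```text
[ 0.02674187 -0.03085746  0.03735805] [ 179.94534007    0.48167788 -158.52193676] [0.56832241 0.23684018 0.30650298]
scene 500 0.10925172532156185 ((568.2569580078125, 236.10333251953125), 45.96794128417969) dir 70.47314595623166 0.1146327024830569
slope [-0.001  0.     0.109]
scene 167 0.1425583707645106 ((568.1016235351562, 235.43765258789062), 26.360382080078125) dir -157.2585152904108 0.1488525046302479
slope [-0.305  0.604  0.142]
top 718 0.10866326839979418 ((566.9002685546875, 234.61549377441406), 44.63304901123047) dir 116.29651223665606 0.11460359932546316
slope [-0.001  0.001  0.109]
top 167 0.143578280738354 ((566.409912109375, 234.85272216796875), 24.74590492248535) dir -156.52591864617392 0.14907847336969615
slope [-0.152  0.424  0.143]
```

View pics/w3.png

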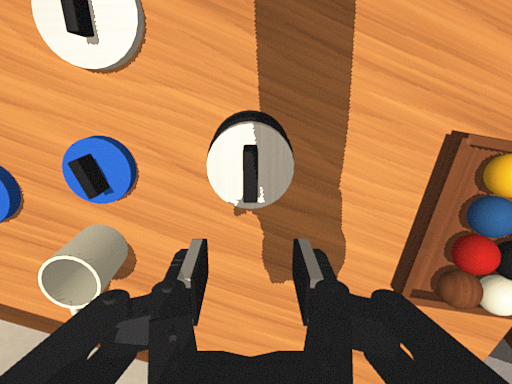

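The lid sits level and centred on the jar at (250,165), with its fin along the home direction and the gripper clear of it.

```bash
python3 -c "
from h import *
print(bot.job_done())"
```

```text
the job is handed in; nothing more can be done
None
```

The middle lid is on the jar: fully down, level, centred within about 2 mm and turned to within a few degrees of home. I let go of it and handed the job in at about 13 s; the hand-in returned no verdict.

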